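# Refit a splined gear on a gear unit and hold it down against its spring

### The job

Refit the gear unit's output gear: drop the wide steel spacer ring over the upright splined shaft so it lies flat on the sprung collar and let go of it, then put the nylon gear with the four-slot bore (not the one with the plain round hole) over the shaft, hub up, and turn it until its slots mesh with the splines and it slides down onto the spacer. Push it fully home, with the collar all the way down, and finish while still holding it pressed down with the gripper, because the spring lifts it again when let go. Leave the other gear and everything else on the bench where it is.

Things in the scene. Friction and masses are not known exactly. Their poses are not given: they have to be found in the camera images.
- gearbox: grey gear unit, fixed to the bench: housing 140 x 110 mm, 50 mm high (foot flange 156 x 128 mm, 8 mm thick); a dark round input stub, 40 mm diameter, sticks out 32 mm from its +x end. Origin: centre of the underside, z up. The axis of its upright shaft passes 15 mm from the origin towards -x.
- shaft_tip (a point): centre of the top of the upright steel shaft, 112 mm above the gear unit's underside; axes as gearbox. The shaft does not turn. Four splines stand out along +x, -x, +y, -y: 11 mm wide, 34 mm tip to tip, from the housing top (height 50 mm) up to 94 mm, square tops. Above them a round pilot, 16 mm diameter, its last 6 mm coned to 8 mm.
- collar_top (a point): centre of the top face of the sprung collar, a flat steel ring around the shaft (58 mm outside, 40 mm bore). Free, this face is 64 mm above the gear unit's underside; pressed fully down, 56 mm
- collar (a joint): travel of the sprung collar in m: 0 free (up), 0.008 fully down on its stop; the spring needs about 7 N to start and about 12.6 N to be fully down, and lifts it again; collar, spacer and gear weigh about 3 N together
- spacer: steel spacer ring lying flat, 56 mm outside, 40 mm bore, 12 mm thick, 0.1 kg; origin: centre of its underside, z up. It passes over the splines with 3 mm to spare all round
- gear: white nylon gear lying hub up: disc 104 mm over the teeth, 12 mm thick; square hub 50 x 50 mm, top 45 mm above the underside; 0.13 to 0.25 kg. Origin: centre of the underside, z up, x and y square to the hub's flats. Through bore: a cross of slots along x and y, 13.4 mm wide, 36 mm end to end (fits at any quarter turn); a 18.9 mm round bar passes. Grip the hub's flats above the disc.
- plain_gear: the wrong gear: the same outside (104 mm disc, 50 mm square hub, white nylon), but its bore is a plain round 20 mm hole, which does not fit over the splines. Origin: centre of the underside. Its place is exchanged with that of gear at random
- bearing: bystander, not to be moved: ball bearing, a steel ring 42 mm outside, 18 mm bore, 12 mm thick
- wrench: bystander, not to be moved: steel open-end wrench lying flat
- screwdriver: bystander, not to be moved: screwdriver with a black handle lying flat
- spray_can: bystander, not to be moved: standing spray can, 62 mm diameter, 190 mm high
- tin: bystander, not to be moved: open empty metal tin, 76 mm diameter, 80 mm high
- tape: bystander, not to be moved: roll of brown tape lying flat, 90 mm outside, 25 mm high
Mind the look-alikes: they are no part of the job. Leave any red or turquoise look-alike of the spacer alone.

How it is judged:
By the outcome, as a careful person would: the job done as asked, in the order asked, and still so for the second after the job is handed in, while the arm keeps its last pose, push and grip.
It also fails if it takes over 61 s, if anything falls off the work surface, if the arm or the gripper's body presses on something with over 40 N, if the wrist force passes 120 N, or if a joint passes its speed limit or range.

### The arm

A 6-joint arm with a two-finger parallel gripper is mounted at the origin on the work surface. World frame = base frame: x ahead of the robot, y to its left, z up, the work surface at z = 0. Lengths are in mm, angles in rad, forces in N, time in s.
With the tool pointing down it reaches from about 350 to 1000 mm from the base axis. Payload 7.1 kg.
Tool frame: the origin (TCP) lies midway between the tips of the shut fingers; the grasp point (between the pads) lies 19 mm behind it (robot.grip_depth is the distance from the TCP to the grasp point, in mm); z points along the fingers, y is the line along which they close (so a half turn about z gives the same grasp; the last joint's range is limited). The gripper opens to 85 mm and grips with 20 to 120 N. Pads are 22 mm wide; open, the fingers measure 114 mm over their backs; the gripper's body (76 mm by 85 mm) begins 54 mm behind the grasp point. The pads swing forward as they close: fully open they stand 13 mm farther back than shut.
Start: joints at [-1.226, 0.423, 1.63, -0, 1.089, -0.019], TCP at [222.409, -584.071, 231.319] pointing down, gripper open.
Joint ranges: [-3, 3], [-0.9, 2.11], [0.09, 2.58], [-1.31, 4.45], [0.11, 2.69], [-2.54, 2.54]. Speed limits (rad/s): [2.39, 2.39, 3.01, 3.14, 3.14, 3.14].

### API

Orientations are given as a unit quaternion [x, y, z, w].
In Python, from station import robot, vision gives the robot as it stands. The module is installed in compiled form; this text tells all that it offers.
- The arm moves only by the shell command python3 -m pendant 'ROWS' [OPENING] [FORCE]. ROWS is text: rows parted by semicolons, each of 4 numbers parted by spaces: the shift along the tool's x, y, z in units of 40 mm (1.0 is 40 mm), then the turn about the tool's z in units of 6 degrees (1.0 is 6 degrees). In form: dx dy dz spin; .... A call has 1 to 8 rows; each row shifts and turns the commanded pose from where the row before left it, along the tool's axes as they then stand; what a row does not reach is not made up. A row lasts 1/12 s, in which the tool goes at most 41.7 mm and 7.16 degrees, less where a joint would pass 70% of its speed; a pose out of reach is approached as far as the arm can. A call is refused whole if a number of a shift passes 1 or a number of a turn 1, either way. A call with a gripper value outside its range is refused whole. OPENING is the finger opening in mm, from 0 to 85.4, set as the call begins (- or left out, the last holds). The fingers move at their own pace and stop on an object; FORCE is the grip in N (left out, the last holds). Time passes only in rows, so rows that do not move let the fingers close. It gives the time, the measured TCP pose, the force, the opening and the grip force at its end, in the units of the state.
- robot.sense(): the state, without advancing time (a new reading comes with each control period).
- vision.snapshot(name): name is "scene" or "top"; returns (picture, depth): 420x560x3 uint8, red, green, blue; 420x560 float32, mm along the optical axis (not along the pixel's ray), 0 where there is no reading.
- vision.camera_info(name): a dict with "vfov" (degrees; the focal length in pixels is half the picture's height over the tangent of half this angle, whatever the lens; pixels are square), "cx", "cy" (the principal point, pixels), "world_from_camera" (4x4, takes a point from camera to world coordinates). Camera axes: x right, y up, looking along -z (the intrinsics and any distortion apply to the point x, -y, -z); pixel columns grow to the right and rows downward; lengths in mm; the calibration is good to about 2 mm. A picture is of the moment at which its call begins. camera_info takes no time and is no camera call.
- robot.close_job(): hands the job in; it is judged then, once.
The state is a dict: "time_s": time; "joint_pos": joint angles; "joint_velocities": joint speeds; "effort": joint torques, N m; "position": TCP position; "ee_rot": TCP orientation; "ft_force": force on the tool from outside, world axes, zero at the start; "ft_torque": the same for the moment, N m; "opening": finger opening in mm; "gripper_force": force on a finger pad.
Only numpy, scipy, OpenCV 4.12 (cv2) and the standard library are available. Lean on these libraries where they do the work, as an engineer would, in place of code of your own. Each camera call takes 0.05 s, during which the arm holds its last target. There are 200 camera calls.

## Working session

There is one attempt and no reset: what is moved stays moved. The work goes in short steps, Python scripts to look and compute and a shell command to move; the robot and the scene stay as the last step left them, time stands still between calls to the robot, and variables do not carry over. Pictures are saved under pics/ and viewed, at most 10 in all, crops included, and the job is handed in when it is done.

```bash
mkdir -p pics
cat > h.py <<'E'
import numpy as np, cv2
from station import robot, vision
def snap(n):
    im,d=vision.snapshot(n); np.savez(f'/tmp/{n}.npz',im=im,d=d); return im,d
def world(n,d,u,v,depth=None):
    c=vision.camera_info(n); f=210/np.tan(np.radians(c['vfov']/2))
    z=d[int(round(v)),int(round(u))] if depth is None else depth
    p=np.array([(u-c['cx'])/f*z,-(v-c['cy'])/f*z,-z,1]); return (c['world_from_camera']@p)[:3]
def cloud(n,d):
    c=vision.camera_info(n); f=210/np.tan(np.radians(c['vfov']/2))
    v,u=np.mgrid[:d.shape[0],:d.shape[1]]
    P=np.stack([(u-c['cx'])/f*d,-(v-c['cy'])/f*d,-d,np.ones_like(d)],-1)
    return (P@c['world_from_camera'].T)[...,:3]
E
python3 - <<'E'
from h import *
for n in('scene','top'):
    im,d=snap(n); cv2.imwrite(f'pics/{n}0.png',im[:,:,::-1]); print(vision.camera_info(n))
print(robot.sense())
E
```

```text
{'vfov': 54.25327653903886, 'cx': 279.7769569839344, 'cy': 199.69699085405549, 'world_from_camera': array([[ 2.52253948e-01, -6.31681985e-01,  7.33038755e-01,
         1.28131196e+03],
       [ 9.67534817e-01,  1.52411370e-01, -2.01611387e-01,
        -2.30896089e+02],
       [ 1.56308403e-02,  7.60097786e-01,  6.49620684e-01,
         7.17561924e+02],
       [ 0.00000000e+00,  0.00000000e+00,  0.00000000e+00,
         1.00000000e+00]])}
{'vfov': 56.35238831316284, 'cx': 277.95182142610986, 'cy': 211.05094297762798, 'world_from_camera': array([[-2.82397263e-02,  9.90787339e-01, -1.32449865e-01,
         4.32391555e+02],
       [-9.99431740e-01, -3.04255604e-02, -1.45079893e-02,
        -3.60451927e+01],
       [-1.84041935e-02,  1.31964898e-01,  9.91083524e-01,
         1.19121502e+03],
       [ 0.00000000e+00,  0.00000000e+00,  0.00000000e+00,
         1.00000000e+00]])}
{'time_s': 0.1, 'joint_pos': array([-1.22601847e+00,  4.23742292e-01,  1.63061440e+00, -6.07178172e-06,
        1.08859990e+00, -1.89762143e-02]), 'joint_velocities': array([-1.45214467e-03, -7.79014012e-05, -1.67968307e-03, -1.07360387e-03,
       -3.99707817e-04,  7.42978577e-04]), 'effort': array([-7.09147644e-04, -5.58427978e+01, -2.82444459e+01, -7.38409449e-05,
        3.01418673e-03,  8.36693317e-06]), 'position': array([ 222.23539646, -583.62667012,  230.63691869]), 'ee_rot': array([ 9.83505431e-01,  1.80877311e-01, -1.13255230e-04, -6.72500879e-04]), 'ft_force': array([ 0.45389239, -0.3206498 ,  0.10108975]), 'ft_torque': array([0.02309663, 0.01443659, 0.00323378]), 'gripper_force': 0.0, 'opening': 85.46700444345733}
```

View pics/scene0.png

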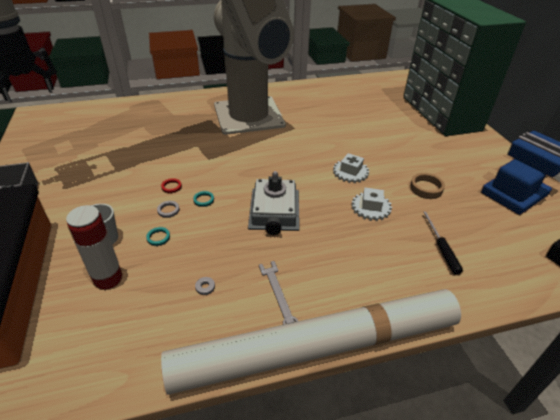

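View pics/top0.png

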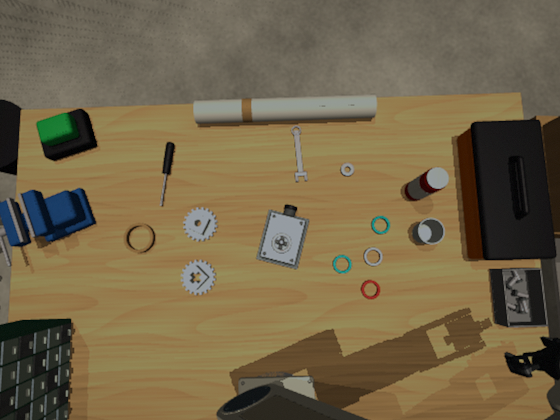

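The scene view shows the gearbox at about (275,205) and two white gears at (351,166), which has a cross bore, and (372,204), which has a round hole. 

There are five rings: grey (168,209), red (172,185), turquoise (204,198) and (158,236), and the bearing (205,286). In the top view these are grey (373,257), red (370,289), turquoise (342,264) and (380,225), and bearing (347,169). The gears there are cross (198,277) and plain (200,224). The wide grey ring fits the spacer and the cross-bore gear fits the gear. I'll confirm both in one crop and measure.

Run:
```python
from h import *
D={n:np.load(f'/tmp/{n}.npz') for n in('scene','top')}
R=lambda im,x,y,w,h,s:cv2.resize(im[y:y+h,x:x+w],None,fx=s,fy=s,interpolation=cv2.INTER_CUBIC)
t=D['top']['im'];s=D['scene']['im']
A=np.hstack([R(t,165,200,65,100,4),R(t,250,200,65,100,4),R(t,335,215,65,100,4)][:3])
A=A[:, :780]
B=np.hstack([R(s,140,170,75,75,2.6),R(s,325,145,75,75,2.6),R(s,240,160,75,75,2.6)])
A=cv2.resize(A,(780,390)); B=cv2.resize(B,(585,195)); B=np.hstack([B,np.zeros((195,195,3),np.uint8)])
cv2.imwrite('pics/crop1.png',np.vstack([A,B])[:,:,::-1])
for n in D:
    P=cloud(n,D[n]['d']); np.save(f'/tmp/P{n}.npy',P)
    # circle/feature stats around approximate places
    pts={'top':dict(ring=(373,257),gear=(198,277),plain=(200,224),box=(282,239)),'scene':dict(ring=(168,209),gear=(351,166),plain=(372,204),box=(275,203))}[n]
    for k,(u,v) in pts.items():
        r=34
        Q=P[v-r:v+r,u-r:u+r].reshape(-1,3); Q=Q[np.isfinite(Q).all(1)]
        h,e=np.histogram(Q[:,2],bins=np.arange(-10,130,4))
        print(n,k,{int(e[i]):int(h[i]) for i in range(len(h)) if h[i]>3})
    for a in pts: 
        u,v=pts[a]; print(a,P[v,u].round(1))
```

```text
scene ring {-6: 54, -2: 3073, 2: 870, 6: 145, 10: 402, 14: 64}
scene gear {-6: 105, -2: 2828, 2: 676, 6: 65, 10: 273, 14: 81, 18: 30, 22: 22, 26: 29, 30: 39, 34: 48, 38: 47, 42: 220, 46: 143}
scene plain {-6: 76, -2: 2671, 2: 656, 6: 118, 10: 487, 14: 147, 18: 47, 22: 38, 26: 25, 30: 36, 34: 35, 38: 34, 42: 146, 46: 97}
scene box {-6: 37, -2: 1617, 2: 455, 6: 262, 10: 90, 14: 51, 18: 58, 22: 45, 26: 65, 30: 59, 34: 88, 38: 173, 42: 129, 46: 296, 50: 777, 54: 50, 58: 34, 62: 106, 66: 31, 70: 15, 74: 18, 78: 14, 82: 16, 86: 22, 90: 24, 94: 38, 98: 8, 102: 6, 106: 15, 110: 9}
ring [ 4.396e+02 -3.011e+02  2.000e-01]
gear [423.5 211.5  41.2]
plain [581.2 205.8  33.8]
box [538.5 -38.7  50.9]
top ring {-10: 183, -6: 2015, -2: 1867, 2: 186, 6: 183, 10: 162, 14: 14}
top gear {-10: 72, -6: 1312, -2: 2116, 2: 304, 6: 205, 10: 277, 14: 42, 18: 10, 22: 14, 26: 6, 30: 10, 34: 19, 38: 55, 42: 142, 46: 22}
top plain {-10: 74, -6: 1295, -2: 2149, 2: 295, 6: 200, 10: 260, 14: 41, 18: 9, 22: 6, 26: 6, 30: 9, 34: 8, 38: 59, 42: 163, 46: 37}
top box {-10: 64, -6: 942, -2: 1181, 2: 310, 6: 184, 10: 28, 26: 6, 30: 24, 34: 105, 38: 126, 42: 214, 46: 768, 50: 347, 54: 51, 58: 59, 62: 98, 66: 6, 86: 9, 90: 37, 94: 9, 102: 6, 106: 13, 110: 5}
ring [ 443.6 -300.8   -2.7]
gear [398.7 228.4  -3.3]
plain [559.1 221.6  -1.5]
box [499.8 -29.1  94.5]
```

View pics/crop1.png

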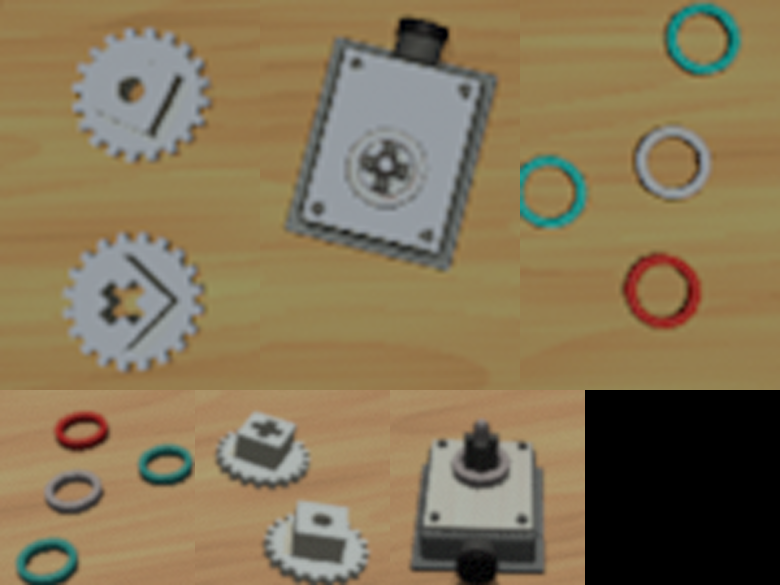

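The crop confirms that the grey wide ring is the spacer, the lower gear in the top view has the cross bore, and the upper one is plain. Next I'll fit their poses in both views.

```bash
cat > fit.py <<'E'
from h import *
def fit(n,P):
    out={}
    z0=np.median(P[150:300,300:330,2][np.abs(P[150:300,300:330,2])<8]) if n=='top' else np.median(P[230:260,180:230,2])
    def near(c,r,lo,hi):
        m=(np.hypot(P[...,0]-c[0],P[...,1]-c[1])<r)&(P[...,2]>lo)&(P[...,2]<hi); return P[m]
    enc=lambda Q:(cv2.minEnclosingCircle(Q[:,:2].astype(np.float32)))
    out['z0']=z0
    def ring(c):
        Q=near(c,40,6,18); (x,y),r=enc(Q)
        th=np.arctan2(Q[:,1]-y,Q[:,0]-x); return (round(x,1),round(y,1),round(r,1),np.median(Q[:,2]).round(1),Q[:,:2].mean(0).round(1))
    out['ring']=ring((443,-301))
    for k,c in(('gear',(408,220)),('plain',(566,216))):
        Q=near(c,60,39,55); out[k+' hub']=[np.round(a,1) for a in cv2.minAreaRect(Q[:,:2].astype(np.float32))]+[np.median(Q[:,2]).round(1)]
        Q=near(c,70,7,17); (x,y),r=enc(Q); out[k+' disc']=(round(x,1),round(y,1),round(r,1))
    c=(515,-40)
    Q=near(c,110,43,55); out['house']=[np.round(a,1) for a in cv2.minAreaRect(Q[:,:2].astype(np.float32))]+[np.median(Q[:,2]).round(1)]
    Q=near(c,60,57,70); (x,y),r=enc(Q); out['collar']=(round(x,1),round(y,1),round(r,1),np.median(Q[:,2]).round(1))
    Q=near(c,60,85,98); out['spl']=(enc(Q),len(Q),np.median(Q[:,2]))
    Q=near(c,60,102,120); out['tip']=(enc(Q),len(Q),Q[:,2].max())
    return out
if __name__=='__main__':
    for n in('scene','top'):
        for k,v in fit(n,np.load(f'/tmp/P{n}.npy')).items(): print(n,k,v)
E
python3 fit.py
```

```text
scene z0 0.9541058682397079
scene ring (446.8, -302.2, 29.1, np.float64(11.5), array([ 448.8, -301.3]))
scene gear hub [array([400.3, 223.6]), array([50.8, 56.2]), np.float64(46.6), np.float64(45.2)]
scene gear disc (401.8, 223.6, 53.4)
scene plain hub [array([559.9, 216.3]), array([49.9, 58.7]), np.float64(62.7), np.float64(45.4)]
scene plain disc (560.0, 216.7, 54.2)
scene house [array([525.1, -38. ]), array([105.9, 169.2]), np.float64(73.8), np.float64(50.7)]
scene collar (493.6, -29.5, 30.0, np.float64(64.5))
scene spl (((494.2638244628906, -28.665395736694336), 17.749059677124023), 90, np.float64(93.10223747105124))
scene tip (((493.8415222167969, -28.72761344909668), 7.747366428375244), 31, np.float64(114.7231932464282))
top z0 -1.694280376062352
top ring (444.7, -296.9, 27.9, np.float64(9.9), array([ 445.2, -296.1]))
top gear hub [array([398.9, 227.6]), array([49.9, 50.1]), np.float64(45.4), np.float64(43.4)]
top gear disc (398.5, 228.1, 52.3)
top plain hub [array([557.7, 221.2]), array([51.7, 49.8]), np.float64(62.6), np.float64(43.4)]
top plain disc (557.4, 221.6, 52.5)
top house [array([520.9, -33.6]), array([103.2, 168.1]), np.float64(74.5), np.float64(48.5)]
top collar (490.5, -24.2, 28.7, np.float64(62.4))
top spl (((490.390380859375, -24.58039093017578), 16.906169891357422), 55, np.float64(92.66343734024827))
top tip (((490.89111328125, -24.75895881652832), 7.418493270874023), 25, np.float64(114.1467227759124))
```

The two views agree on relative positions: spacer to shaft is (46.5, 273) and gear to shaft is (92.5, -252). In absolute terms they differ by about 4 mm, so I'll correct by looking again with the part held. The heights fit the text (ring 11, hub 45, collar 64, tip 113). For the spacer, the fingers go along the 45° line, which clears the look-alikes.

```bash
cat > go.py <<'E'
import sys
from h import *
from scipy.spatial.transform import Rotation as R
s=robot.sense(); r=R.from_quat(s['ee_rot']); M=r.as_matrix()
print('t',round(s['time_s'],2),'pos',s['position'].round(1),'tooly yaw',np.degrees(np.arctan2(M[1,1],M[0,1])).round(2),'z',M[:,2].round(3),'F',s['ft_force'].round(1),'open',round(s['opening'],1),'g',round(s['gripper_force'],1),'j6',s['joint_pos'][5].round(2))
if len(sys.argv)>3:
    d=M.T@(np.array([float(a) for a in sys.argv[1:4]])-s['position'])/40; print('units',d.round(3))
if len(sys.argv)>4:
    a=(np.degrees(np.arctan2(M[1,1],M[0,1]))-float(sys.argv[4]))/6; print('spin units',a.round(2))
E
python3 -m pendant '0 0 0 1;0 0 0 1;0 0 0 1;0 0 0 1;0 0 0 1;0 0 0 1;0 0 0 1;0 0 0 1' 72 30; python3 -m pendant '0 0 0 1;0 0 0 1;0 0 0 1;0 0 0 0'; python3 go.py 446 -299 100 -135
```

```text
time_s: 0.77
position: [222.3, -583.8, 230.8]
ee_rot: [0.971, -0.237, -0.0, -0.0]
ft_force: [-0.3, 0.2, 0.5]
opening: 71.6
gripper_force: 0.0
time_s: 1.1
position: [222.3, -583.8, 230.9]
ee_rot: [0.923, -0.386, -0.0, -0.0]
ft_force: [0.2, 0.4, 1.1]
opening: 72.1
gripper_force: 0.0
t 1.1 pos [ 222.3 -583.8  230.9] tooly yaw -135.37 z [-0.     0.001 -1.   ] F [0.2 0.4 1.1] open 72.1 g 0.0 j6 1.14
units [-1.134 -8.98   3.276]
spin units -0.06
```

```bash
python3 -m pendant '-0.12 -0.9 0 0;-0.12 -0.9 0 0;-0.12 -0.9 0 0;-0.12 -0.9 0.2 0;-0.12 -0.9 0.3 0;-0.12 -0.9 0.3 0;-0.12 -0.9 0.3 0;-0.12 -0.9 0.3 0';python3 -m pendant '-0.12 -0.9 0.3 0;-0.06 -0.88 0.3 0;0 0 0.5 0;0 0 0.5 0;0 0 0.3 0;0 0 0 0'; python3 go.py 446 -299 20 -135
python3 - <<'E'
from h import *
L=[]
for n in('scene','top'):
    im,d=snap(n); u,v={'scene':(168,200),'top':(373,257)}[n]
    L.append(cv2.resize(im[v-60:v+50,u-70:u+70],None,fx=2.8,fy=2.8,interpolation=cv2.INTER_CUBIC))
cv2.imwrite('pics/over.png',np.hstack(L)[:,:,::-1])
E
```

```text
time_s: 1.77
position: [400.2, -352.2, 174.9]
ee_rot: [0.924, -0.382, 0.0, 0.0]
ft_force: [0.2, -1.2, 0.5]
opening: 72.5
gripper_force: 0.0
time_s: 2.27
position: [443.4, -297.2, 96.9]
ee_rot: [0.924, -0.383, -0.002, -0.001]
ft_force: [0.2, 0.6, -0.8]
opening: 71.9
gripper_force: 0.0
t 2.27 pos [ 443.4 -297.2   96.9] tooly yaw -135.02 z [-0.004  0.003 -1.   ] F [ 0.2  0.6 -0.8] open 71.9 g 0.0 j6 1.74
units [ 0.086 -0.016  1.921]
spin units -0.0
```

View pics/over.png

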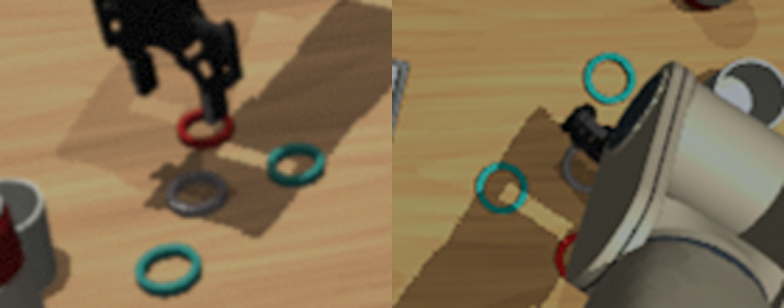

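The view shows the open fingers straddling the grey ring (left panel about (195,195)) and clear of the red and turquoise rings. I'm going down.

```bash
python3 -m pendant '0.09 -0.02 0.5 0;0 0 0.5 0;0 0 0.5 0;0 0 0.45 0;0 0 0.1 0;0 0 0 0' 66; python3 -m pendant '0 0 0.05 0;0 0 0.05 0;0 0 0 0'; python3 -m pendant '0 0 0.05 0;0 0 0 0';python3 go.py 446 -299 2 -135
```

```text
time_s: 2.87
position: [447.7, -300.8, 17.3]
ee_rot: [0.923, -0.384, -0.0, -0.0]
ft_force: [-0.4, 0.4, 0.1]
opening: 65.7
gripper_force: 0.0
time_s: 3.12
position: [448.6, -301.0, 14.2]
ee_rot: [0.923, -0.384, 0.001, 0.0]
ft_force: [-0.0, 0.4, -0.3]
opening: 65.9
gripper_force: 0.0
time_s: 3.28
position: [448.3, -300.6, 11.7]
ee_rot: [0.923, -0.384, 0.0, 0.0]
ft_force: [-0.1, -0.6, -0.7]
opening: 66.2
gripper_force: 0.0
t 3.28 pos [ 448.3 -300.6   11.7] tooly yaw -135.15 z [ 0.001 -0.    -1.   ] F [-0.1 -0.6 -0.7] open 66.2 g 0.0 j6 1.75
units [-0.068  0.012  0.242]
spin units -0.03
```

```bash
P="python3 -m pendant"; python3 -m pendant '-0.05 0 0.1 0;0 0 0.05 0;0 0 0 0' |grep -E 'pos|ft'; python3 -m pendant '0 0 0.05 0;0 0 0 0'|grep -E 'pos|ft'; python3 -m pendant '0 0 0.05 0;0 0 0 0'|grep -E 'pos|ft';python3 -m pendant '0 0 0.05 0;0 0 0 0'|grep -E 'pos|ft'
```

```text
position: [446.2, -298.7, 4.8]
ft_force: [-0.6, -0.7, 0.1]
position: [446.5, -298.9, 3.0]
ft_force: [0.4, -0.1, 0.3]
position: [446.6, -299.0, 1.0]
ft_force: [-0.1, 0.9, 0.0]
position: [446.5, -299.0, -1.0]
ft_force: [0.1, -0.4, -0.2]
```

```bash
python3 -m pendant '0 0 0.03 0;0 0 0 0;0 0 0 0;0 0 0 0;0 0 0 0;0 0 0 0' 40 40; python3 -m pendant '0 0 -0.3 0;0 0 -0.6 0;0 0 -0.8 0;0 0 -0.8 0;0 0 -0.8 0;0 0 0 0'; python3 go.py
```

```text
time_s: 4.53
position: [446.7, -299.1, -1.2]
ee_rot: [0.923, -0.384, 0.0, 0.0]
ft_force: [-1.6, 1.2, 8.4]
opening: 54.4
gripper_force: 40.4
time_s: 5.03
position: [449.6, -301.1, 136.3]
ee_rot: [0.923, -0.384, 0.005, 0.001]
ft_force: [0.9, -0.6, -0.8]
opening: 54.3
gripper_force: 42.6
t 5.03 pos [ 449.6 -301.1  136.3] tooly yaw -135.16 z [ 0.008 -0.006 -1.   ] F [ 0.9 -0.6 -0.8] open 54.3 g 42.6 j6 1.75
```

```bash
python3 -m pendant '0 0 -0.3 -1;0 0 0 -1;0 0 0 -1;0 0 0 -1;0 0 0 -1;0 0 0 0'; python3 go.py 493 -26 150 -105
```

```text
time_s: 5.53
position: [446.3, -298.8, 142.0]
ee_rot: [0.992, -0.13, -0.0, -0.0]
ft_force: [-0.1, 0.7, -0.7]
opening: 54.0
gripper_force: 42.6
t 5.53 pos [ 446.3 -298.8  142. ] tooly yaw -104.95 z [-0.  0. -1.] F [-0.1  0.7 -0.7] open 54.0 g 42.6 j6 1.22
units [-0.632 -6.89  -0.198]
spin units 0.01
```

Run:
```python
from h import *
im,d=snap('scene'); P=cloud('scene',d)
s=robot.sense()['position']
m=(np.hypot(P[...,0]-s[0],P[...,1]-s[1])<60)&(P[...,2]>s[2]-15)&(P[...,2]<s[2]+30)
v,u=np.where(m); print(u.min(),u.max(),v.min(),v.max())
u0,v0=int(u.mean()),int(v.mean())
cv2.imwrite('pics/held.png',cv2.resize(im[v0-50:v0+50,u0-60:u0+60],None,fx=5,fy=5,interpolation=cv2.INTER_CUBIC)[:,:,::-1]); print(u0,v0)
```

```text
139 175 154 172
157 162
```

View pics/held.png

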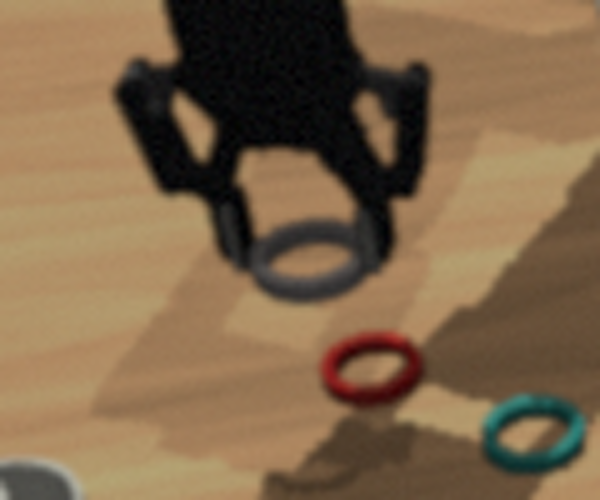

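The crop shows the grey ring held level at the fingertips at about (310,260), with the red ring undisturbed below. Next I move it over the shaft.

```bash
python3 -m pendant '-0.08 -0.86 -0.2 0;-0.08 -0.86 -0.1 0;-0.08 -0.86 0 0;-0.08 -0.86 0 0;-0.08 -0.86 0 0;-0.08 -0.86 0 0;-0.08 -0.86 0 0;-0.08 -0.87 0 0' |grep pos; python3 -m pendant '0 0 0 0;0 0 0 0;0 0 0 0'|grep -E 'pos|ft'; python3 go.py 493 -26 150 -105
cat > rs.py <<'E'
from h import *
import sys
# circle of held ring (edge-based) vs shaft in scene view
zr=float(sys.argv[1])  # ring top height (nominal)
im,d=snap('scene'); P=cloud('scene',d)
s=robot.sense()['position']
g=im.max(2)
m=(np.hypot(P[...,0]-s[0],P[...,1]-s[1])<45)&(P[...,2]>zr-16)&(P[...,2]<zr+4)&(g>70)
Q=P[m]; top=Q[Q[:,2]>zr-5]
(x,y),r=cv2.minEnclosingCircle(top[:,:2].astype(np.float32)); print('ring',x.__round__(1),y.__round__(1),round(r,1),len(top),'zmed',np.median(top[:,2]).round(1))
v,u=np.where(m); u0,v0=int(u.mean()),int(v.mean()); print(u0,v0)
t=(np.hypot(P[...,0]-494,P[...,1]+29)<30)&(P[...,2]>80)&(P[...,2]<118); print('shaft',P[t][:,:2].mean(0).round(1),t.sum())
cv2.imwrite('pics/'+sys.argv[2],cv2.resize(im[v0-45:v0+60,u0-70:u0+70],None,fx=5.5,fy=5.5,interpolation=cv2.INTER_CUBIC)[:,:,::-1])
E
python3 rs.py 166 ov1.png
```

```text
position: [493.8, -24.7, 154.1]
position: [493.8, -26.3, 154.0]
ft_force: [0.4, -0.1, -0.9]
t 6.5 pos [493.8 -26.3 154. ] tooly yaw -105.21 z [-0. -0. -1.] F [ 0.4 -0.1 -0.9] open 54.1 g 42.7 j6 1.76
units [-0.021 -0.003  0.1  ]
spin units -0.04
ring 491.3 -33.1 33.3 50 zmed 167.6
276 155
shaft [497.7 -30. ] 148
```

View pics/ov1.png

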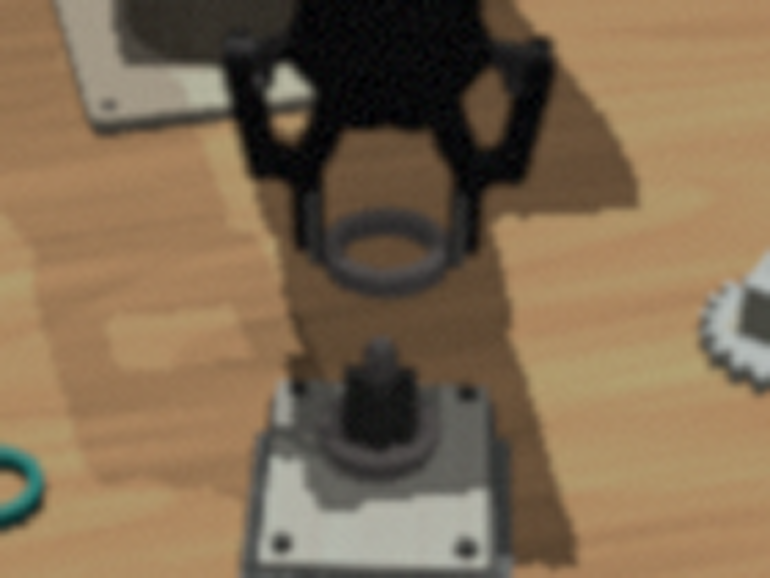

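Run:
```python
from h import *
c=vision.camera_info('scene'); f=210/np.tan(np.radians(c['vfov']/2)); T=c['world_from_camera']
def ray(u,v,z):
    d=T[:3,:3]@np.array([(u-c['cx'])/f,-(v-c['cy'])/f,-1]); o=T[:3,3]; return (o+d*(z-o[2])/d[2]).round(1)
def proj(p):
    q=T[:3,:3].T@(np.array(p)-T[:3,3]); return np.array([c['cx']+f*q[0]/-q[2],c['cy']-f*q[1]/-q[2]])
a=np.linspace(0,6.283,90)
def ext(x,y,z0,z1,r):
    q=np.array([proj((x+r*np.cos(t),y+r*np.sin(t),z)) for t in a for z in(z0,z1)]); return ((np.r_[q.min(0),q.max(0)]-[206,110,206,110])*5.5).round(0)
print('ring',ray(206+388/5.5,110+251/5.5,161.5))
for x,y in((494,-29),(491,-29)): print(ext(x,y,155.5,167.5,28),'coll',ext(x,y,60,64,29),'pilot',ext(x,y,94,112,8))
```

```text
ring [495.3 -25.  161.5]
[314. 203. 443. 299.] coll [314. 387. 439. 473.] pilot [359. 332. 395. 385.]
[312. 200. 441. 295.] coll [312. 383. 438. 468.] pilot [358. 328. 394. 381.]
```

```bash
python3 -m pendant '-0.02 0 0.3 0;0 0 0.3 0;0 0 0.3 0;0 0 0.3 0;0 0 0.1 0;0 0 0 0;0 0 0 0'|grep -E 'pos|ft'
python3 - <<'E'
from h import *
im,d=snap('scene'); P=cloud('scene',d)
cv2.imwrite('pics/ov2.png',cv2.resize(im[145:220,225:325],None,fx=8,fy=8,interpolation=cv2.INTER_CUBIC)[:,:,::-1])
E
```

```text
position: [493.2, -26.9, 102.2]
ft_force: [0.7, 0.2, -0.9]
```

View pics/ov2.png

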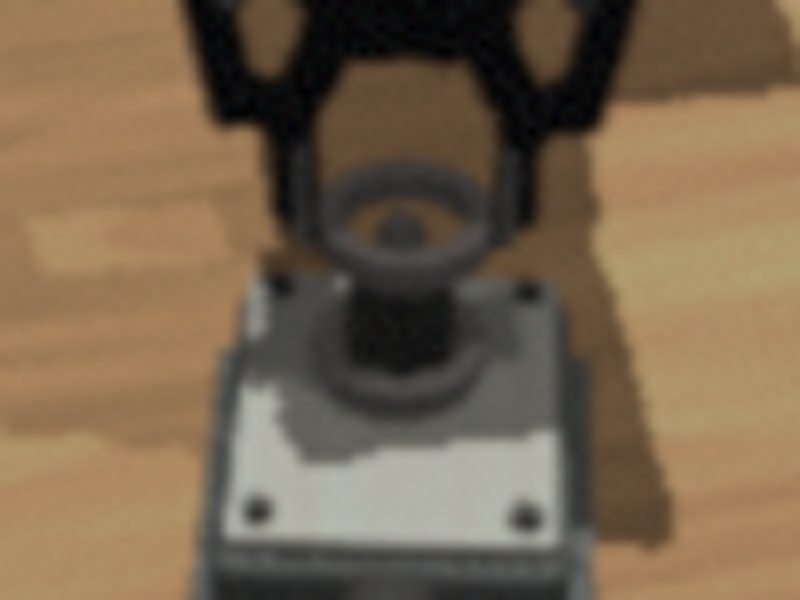

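The spacer sits round the pilot: ring extents 320–492 in x and 160–287 in y, collar 316–486, pilot 381–424. I'll compare these with a projected model.

```bash
cat > pm.py <<'E'
from h import *
c=vision.camera_info('scene'); f=210/np.tan(np.radians(c['vfov']/2)); T=c['world_from_camera']
def proj(p):
    q=T[:3,:3].T@(np.array(p)-T[:3,3]); return np.array([c['cx']+f*q[0]/-q[2],c['cy']-f*q[1]/-q[2]])
a=np.linspace(0,6.283,90)
def ext(x,y,z0,z1,r,o,s):
    q=np.array([proj((x+r*np.cos(t),y+r*np.sin(t),z)) for t in a for z in(z0,z1)]); return ((np.r_[q.min(0),q.max(0)]-[*o,*o]+.5)*s).round(0)
E
python3 - <<'E'
from pm import *
o=(225,145)
for x,y in((494,-29),(494,-27.5)): print('ring',ext(x,y,104,116,28,o,8),'coll',ext(x,y,60,64,29,o,8),'pilot',ext(x,y,106,112,8,o,8),ext(x,y,112,112,4,o,8))
E
```

```text
ring [310. 158. 492. 298.] coll [309. 287. 491. 411.] pilot [375. 206. 427. 253.] [388. 214. 414. 229.]
ring [315. 157. 497. 297.] coll [313. 286. 496. 411.] pilot [380. 206. 432. 252.] [393. 213. 419. 229.]
```

```bash
python3 -m pendant '0.02 0.03 0.1 0;0 0 0.1 0;0 0 0.05 0;0 0 0 0'|grep -E 'pos|ft'; python3 -m pendant '0 0 0.1 0;0 0 0.05 0;0 0 0 0'|grep -E 'pos|ft';  python3 -m pendant '0 0 0.1 0;0 0 0.1 0;0 0 0 0'|grep -E 'pos|ft'
```

```text
position: [493.4, -27.4, 91.8]
ft_force: [-0.2, -0.1, -0.7]
position: [493.3, -27.4, 85.6]
ft_force: [-0.8, -0.2, -1.5]
position: [493.2, -27.4, 77.4]
ft_force: [0.1, -0.7, -0.7]
```

Past the spline tops without contact. I keep going down to the collar.

```bash
python3 -m pendant '0 0 0.1 0;0 0 0.1 0;0 0 0.05 0;0 0 0 0'|grep -E 'pos|ft'; python3 -m pendant '0 0 0.06 0;0 0 0 0'|grep -E 'pos|ft';  python3 -m pendant '0 0 0.05 0;0 0 0 0;0 0 0 0'|grep -E 'pos|ft'
```

```text
position: [493.3, -27.4, 67.5]
ft_force: [-0.7, -0.0, -1.5]
position: [493.6, -27.5, 65.5]
ft_force: [0.0, 0.2, -1.8]
position: [493.6, -27.5, 63.7]
ft_force: [-0.4, 0.3, -0.9]
```

```bash
python3 -m pendant '0 0 0.04 0;0 0 0 0'|grep -E 'pos|ft'; python3 -m pendant '0 0 0.04 0;0 0 0 0'|grep -E 'pos|ft'
```

```text
position: [493.9, -27.5, 62.4]
ft_force: [-0.7, -0.5, 5.7]
position: [493.9, -27.5, 60.9]
ft_force: [-0.4, 0.7, 7.7]
```

Contact at about 62.5, which is the collar. Letting go.

```bash
python3 -m pendant '0 0 0 0;0 0 0 0;0 0 0 0;0 0 0 0;0 0 0 0' 66 ; python3 -m pendant '0 0 -0.2 0;0 0 -0.5 0;0 0 -1 0;0 0 -1 0;0 0 -1 0;0 0 0 0'|grep -E 'pos|ft'; python3 go.py 400.5 225 160 -44
python3 - <<'E'
from h import *
im,d=snap('scene'); P=cloud('scene',d)
m=(np.hypot(P[...,0]-494,P[...,1]+29)<36)&(P[...,2]>56)&(P[...,2]<82); Q=P[m]
print(np.histogram(Q[:,2],np.arange(56,84,2)))
q=Q[Q[:,2]>72]; print(cv2.minEnclosingCircle(q[:,:2].astype(np.float32)))
A=np.c_[q[:,:2]-[494,-29],np.ones(len(q))]; print('tilt',np.linalg.lstsq(A,q[:,2],rcond=None)[0])
cv2.imwrite('pics/rel.png',cv2.resize(im[140:230,215:335],None,fx=6,fy=6,interpolation=cv2.INTER_CUBIC)[:,:,::-1])
E
```

```text
time_s: 9.52
position: [493.6, -27.5, 60.5]
ee_rot: [0.991, -0.132, -0.0, -0.0]
ft_force: [-0.3, 0.5, -0.1]
opening: 65.8
gripper_force: 0.0
position: [498.0, -27.8, 216.3]
ft_force: [1.8, 0.1, 0.3]
t 10.02 pos [498.  -27.8 216.3] tooly yaw -105.15 z [ 0.013 -0.001 -1.   ] F [1.8 0.1 0.3] open 65.6 g 0.0 j6 1.76
units [-4.021 -5.46   1.371]
spin units -10.19
(array([ 3,  7,  8, 15, 11, 19, 16, 24, 22, 44, 62, 17,  8]), array([56, 58, 60, 62, 64, 66, 68, 70, 72, 74, 76, 78, 80, 82]))
((494.9456481933594, -30.150171279907227), 29.14777374267578)
tilt [-7.00836922e-03  1.16037580e-02  7.64520751e+01]
```

View pics/rel.png

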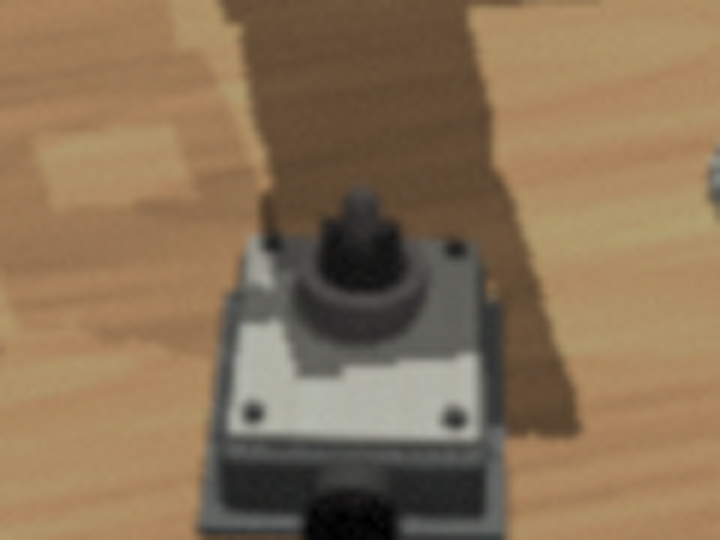

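The ring lies flat on the collar around the splines (top 76 mm, no tilt). Now the cross-bore gear: turn the fingers to −44° and move over.

```bash
python3 -m pendant '0 0 0 -1;0 0 0 -1;0 0 0 -1;0 0 0 -1;0 0 0 -1;0 0 0 -1;0 0 0 -1;0 0 0 -1' 75 |grep pos; python3 -m pendant '0 0 0 -1;0 0 0 -1;0 0 0 -0.2;0 0 0 0'|grep pos; python3 go.py 401 224.7 120 -44
```

```text
position: [492.8, -27.4, 207.7]
position: [493.0, -27.4, 207.9]
t 11.07 pos [493.  -27.4 207.9] tooly yaw -44.04 z [-0.001  0.    -1.   ] F [-0.3  0.3 -0.8] open 74.9 g 0.0 j6 0.69
units [ 2.933 -6.033  2.203]
spin units -0.01
```

```bash
python3 -m pendant '0.37 -0.75 0 0;0.37 -0.75 0.1 0;0.37 -0.75 0.3 0;0.37 -0.75 0.4 0;0.37 -0.75 0.4 0;0.37 -0.75 0.4 0;0.37 -0.75 0.3 0;0.34 -0.78 0.3 0' |grep pos; python3 -m pendant '0 0 0 0;0 0 0 0;0 0 0 0'; python3 go.py 401 224.7 30 -44
python3 - <<'E'
from h import *
# refined spline yaw from initial views, spacer-free: housing edges & gear hub
for n in('scene','top'):
    P=np.load(f'/tmp/P{n}.npy'); im=np.load(f'/tmp/{n}.npz')['im']
    for nm,c,lo,hi,r in(('house',(520,-36),45,53,72),('hub',(401,225),40,50,45)):
        z=P[...,2]; m=(np.hypot(P[...,0]-c[0],P[...,1]-c[1])<r+25)&(z>lo)&(z<hi)
        Q=P[m][:,:2].astype(np.float32)
        if nm=='house':
            u=np.array([np.cos(np.radians(-16)),np.sin(np.radians(-16))]); t=(Q-np.mean(Q,0))@u; Q=Q[np.abs(t)<60]
        # angle: histogram-sharpness max of projections
        best=[]
        for a in np.arange(-25,-5,.25) if nm=='house' else np.arange(35,57,.25):
            s=0
            for b in((a+90,) if nm=='house' else (a,a+90)):
                w=np.array([np.cos(np.radians(b)),np.sin(np.radians(b))]); t=Q@w; s+=np.percentile(t,99)-np.percentile(t,1)
            best.append((s,a))
        print(n,nm,min(best),len(Q))
E
```

```text
position: [400.5, 225.6, 119.7]
time_s: 11.98
position: [401.2, 224.2, 120.4]
ee_rot: [0.92, 0.391, -0.0, 0.0]
ft_force: [0.3, 0.1, 0.2]
opening: 74.8
gripper_force: 0.0
t 11.98 pos [401.2 224.2 120.4] tooly yaw -44.0 z [-0. -0. -1.] F [0.3 0.1 0.2] open 74.8 g 0.0 j6 1.25
units [ 0.006 -0.013  2.261]
spin units 0.0
scene house (np.float64(100.73015405681923), np.float64(-16.25)) 926
scene hub (np.float64(103.8130169112536), np.float64(45.5)) 176
top house (np.float64(100.04545761385695), np.float64(-16.75)) 1028
top hub (np.float64(96.91692146560986), np.float64(44.0)) 206
```

```bash
python3 -m pendant '0 0 0.5 0;0 0 0.5 0;0 0 0.5 0;0 0 0.5 0;0 0 0.4 0;0 0 0.2 0;0 0 0 0;0 0 0 0' 70|grep -E 'pos|ft'; python3 go.py 401 224.7 16 -44; python3 -m pendant '0 0 0 0;0 0 0 0;0 0 0 0;0 0 0 0;0 0 0 0;0 0 0 0' 30 60; python3 go.py
```

```text
position: [401.9, 223.7, 16.8]
ft_force: [0.0, -1.1, -0.4]
t 12.65 pos [401.9 223.7  16.8] tooly yaw -44.06 z [-0. -0. -1.] F [ 0.  -1.1 -0.4] open 70.2 g 0.0 j6 1.25
units [ 0.003 -0.033  0.021]
spin units -0.01
time_s: 13.15
position: [402.3, 224.6, 17.8]
ee_rot: [0.92, 0.391, 0.001, 0.0]
ft_force: [-0.1, -2.2, 5.0]
opening: 49.1
gripper_force: 62.6
t 13.15 pos [402.3 224.6  17.8] tooly yaw -43.96 z [ 0.002  0.001 -1.   ] F [-0.1 -2.2  5. ] open 49.1 g 62.6 j6 1.25
```

```bash
python3 -m pendant '0 0 -0.2 0;0 0 -0.5 0;0 0 -0.8 0;0 0 -0.8 0;0 0 -0.8 -1;0 0 -0.6 -1;0 0 0 -1;0 0 0 -1'|grep -E 'pos|ft'; python3 -m pendant '0 0 0 -0.6;0 0 0 0'|grep -E 'pos|ft'; python3 go.py 494.4 -27.8 165 -16.3
```

```text
position: [402.4, 225.0, 167.5]
ft_force: [0.1, 0.4, -1.3]
position: [401.3, 224.4, 165.7]
ft_force: [1.1, 0.9, -1.8]
t 13.98 pos [401.3 224.4 165.7] tooly yaw -16.22 z [ 0.001  0.001 -1.   ] F [ 1.1  0.9 -1.8] open 49.0 g 62.6 j6 0.77
units [-5.403  3.996  0.016]
spin units 0.01
```

```bash
python3 -m pendant '-0.6 0.44 0 0;-0.6 0.44 0 0;-0.6 0.45 0 0;-0.6 0.45 0 0;-0.6 0.45 0 0;-0.6 0.45 0 0;-0.6 0.45 0 0;-0.6 0.45 0 0'|grep pos; python3 -m pendant '-0.6 0.42 0 0;0 0 0 0;0 0 0 0;0 0 0 0'|grep -E 'pos|ft'; python3 go.py 494.4 -27.8 165 -16.3
python3 - <<'E'
from h import *
im,d=snap('scene'); np.save('/tmp/Pg.npy',cloud('scene',d))
cv2.imwrite('pics/gear1.png',cv2.resize(im[110:230,200:350],None,fx=5,fy=5,interpolation=cv2.INTER_CUBIC)[:,:,::-1])
P=np.load('/tmp/Pg.npy')
t=(np.hypot(P[...,0]-494,P[...,1]+29)<65)&(P[...,2]>154)&(P[...,2]<165)&(im.min(2)>60); Q=P[t]
print('disc',cv2.minEnclosingCircle(Q[:,:2].astype(np.float32)),len(Q))
E
```

```text
position: [484.8, -1.7, 165.0]
position: [493.6, -27.8, 164.7]
ft_force: [0.1, -0.1, -1.8]
t 14.98 pos [493.6 -27.8 164.7] tooly yaw -16.47 z [-0.001  0.    -1.   ] F [ 0.1 -0.1 -1.8] open 49.1 g 62.7 j6 0.21
units [ 0.007  0.02  -0.009]
spin units -0.03
disc ((493.7907409667969, -29.26192855834961), 53.47733688354492) 522
```

View pics/gear1.png

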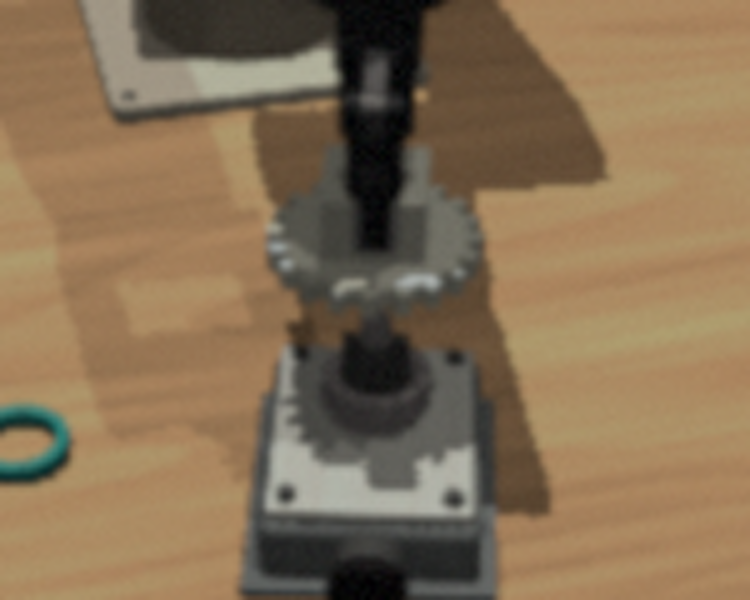

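The gear is held level (disc 267–482, centre 374, hub 320–428) with the pilot below at about (376,325). The fitted disc centre is (493.8,−29.3) against a shaft of (494,−29) in the same camera. I lower it by feel.

```bash
python3 -m pendant '0 0.01 0.3 0;0 0 0.3 0;0 0 0.2 0;0 0 0 0;0 0 0 0'|grep -E 'pos|ft'; python3 -m pendant '0 0 0.1 0;0 0 0 0'|grep -E 'pos|ft';python3 -m pendant '0 0 0.1 0;0 0 0 0'|grep -E 'pos|ft'
```

```text
position: [494.0, -27.4, 132.3]
ft_force: [0.9, 0.1, -1.3]
position: [494.6, -27.9, 128.6]
ft_force: [-0.6, -0.1, -1.2]
position: [494.3, -28.0, 124.2]
ft_force: [0.1, -0.3, -2.0]
```

```bash
python3 -m pendant '0 0 0.1 0;0 0 0 0'|grep -E 'pos|ft'; python3 -m pendant '0 0 0.1 0;0 0 0 0'|grep -E 'pos|ft';python3 -m pendant '0 0 0.05 0;0 0 0 0'|grep -E 'pos|ft';python3 -m pendant '0 0 0.04 0;0 0 0 0'|grep -E 'pos|ft'
```

```text
position: [494.2, -28.0, 120.0]
ft_force: [0.0, 0.8, -1.0]
position: [494.1, -28.0, 115.9]
ft_force: [-0.4, 0.7, -2.1]
position: [494.2, -28.0, 114.2]
ft_force: [-0.6, 2.8, -2.1]
position: [494.3, -27.9, 112.7]
ft_force: [0.3, 3.9, -4.0]
```

A side force of +3.9 N in y means the pilot touches the bore, so I ease off in +y (tool +x).

```bash
python3 -m pendant '0.02 0 0 0;0 0 0 0'|grep -E 'pos|ft'; python3 -m pendant '0.01 0 0.02 0;0 0 0 0'|grep -E 'pos|ft';python3 -m pendant '0 0 0.03 0;0 0 0 0'|grep -E 'pos|ft'
```

```text
position: [494.9, -27.5, 113.0]
ft_force: [-0.1, 0.4, -2.4]
position: [494.9, -27.2, 112.1]
ft_force: [-0.7, -0.4, -0.6]
position: [495.0, -27.2, 111.6]
ft_force: [-2.3, -0.7, 7.6]
```

```bash
python3 -m pendant '0 -0.02 0 0;0 0 0 0'|grep -E 'pos|ft'; python3 -m pendant '0 0 0 0.3;0 0 0 0'|grep -E 'pos|ft';python3 -m pendant '0 0 0 -0.3;0 0 0 -0.3;0 0 0 0'|grep -E 'pos|ft'; python3 go.py
```

```text
position: [494.9, -27.1, 111.7]
ft_force: [-1.6, -2.0, 5.2]
position: [494.9, -27.2, 111.7]
ft_force: [-1.9, -1.8, 6.0]
position: [494.7, -26.8, 111.6]
ft_force: [-0.8, 0.5, 5.7]
t 17.53 pos [494.7 -26.8 111.6] tooly yaw -14.47 z [ 0.001 -0.    -1.   ] F [-0.8  0.5  5.7] open 49.0 g 63.4 j6 0.17
```

It rests on the spline tops. I raise it slightly and probe the pilot for the bore centre.

```bash
python3 -m pendant '0 0 -0.1 0.3;0 0 0 0'|grep -E 'pos|ft'; for i in 1; do python3 -m pendant '0.03 0 0 0;0 0 0 0'|grep -E 'pos|ft';python3 -m pendant '0.02 0 0 0;0 0 0 0'|grep -E 'pos|ft';python3 -m pendant '0.02 0 0 0;0 0 0 0'|grep -E 'pos|ft';python3 -m pendant '-0.1 0 0 0;0 0 0 0'|grep -E 'pos|ft';python3 -m pendant '-0.02 0 0 0;0 0 0 0'|grep -E 'pos|ft';python3 -m pendant '-0.02 0 0 0;0 0 0 0'|grep -E 'pos|ft';done
```

```text
position: [494.6, -26.9, 115.5]
ft_force: [-0.1, 0.4, -1.8]
position: [494.1, -25.8, 114.8]
ft_force: [-1.8, -1.5, -0.6]
position: [493.8, -24.8, 114.5]
ft_force: [-3.3, -2.8, -0.3]
position: [493.7, -24.1, 114.5]
ft_force: [-3.2, -4.5, -0.2]
position: [493.9, -27.9, 114.9]
ft_force: [-0.9, 1.0, -0.8]
position: [493.8, -28.3, 114.9]
ft_force: [0.9, 3.7, -2.4]
position: [493.7, -28.6, 114.9]
ft_force: [0.5, 6.4, -2.5]
```

```bash
python3 -m pendant '0.045 0 0 0;0 0 0 0'|grep -E 'pos|ft'; python3 -m pendant '0 -0.03 0 0;0 0 0 0'|grep -E 'pos|ft';python3 -m pendant '0 -0.02 0 0;0 0 0 0'|grep -E 'pos|ft';python3 -m pendant '0 -0.02 0 0;0 0 0 0'|grep -E 'pos|ft';python3 -m pendant '0 -0.02 0 0;0 0 0 0'|grep -E 'pos|ft';python3 -m pendant '0 -0.02 0 0;0 0 0 0'|grep -E 'pos|ft'
```

```text
position: [494.2, -27.6, 115.1]
ft_force: [-0.4, 1.2, -1.9]
position: [492.5, -27.5, 115.0]
ft_force: [0.9, 0.0, -0.0]
position: [491.7, -27.2, 115.0]
ft_force: [0.1, 0.2, -1.9]
position: [490.9, -26.9, 114.9]
ft_force: [0.0, -0.5, -1.7]
position: [490.4, -26.7, 115.0]
ft_force: [-0.3, 0.7, -1.6]
position: [490.0, -26.4, 115.1]
ft_force: [1.7, 1.1, -1.8]
```

```bash
python3 go.py 492.4 -27.1 115 -16.4; python3 -m pendant '0 0.06 0 0;0 0 0 0'|grep -E 'pos|ft'; python3 -m pendant '0.04 0 0 0;0 0 0 0'|grep -E 'pos|ft';python3 -m pendant '0.02 0 0 0;0 0 0 0'|grep -E 'pos|ft';python3 -m pendant '0.02 0 0 0;0 0 0 0'|grep -E 'pos|ft';python3 -m pendant '-0.12 0 0 0;0 0 0 0'|grep -E 'pos|ft';python3 -m pendant '-0.02 0 0 0;0 0 0 0'|grep -E 'pos|ft';python3 -m pendant '-0.02 0 0 0;0 0 0 0'|grep -E 'pos|ft'; python3 go.py 492.4 -27 115 -16.4
```

```text
t 19.7 pos [490.  -26.4 115.1] tooly yaw -16.35 z [ 0.001  0.    -1.   ] F [ 1.7  1.1 -1.8] open 48.9 g 62.5 j6 0.21
units [-0.     0.063  0.002]
spin units 0.01
position: [492.1, -27.2, 115.0]
ft_force: [-0.2, 0.8, -2.1]
position: [492.2, -25.4, 114.8]
ft_force: [0.2, 0.6, -1.6]
position: [492.4, -24.7, 114.9]
ft_force: [-0.5, -1.3, -1.2]
position: [492.8, -24.1, 114.9]
ft_force: [0.7, -1.0, -1.3]
position: [491.4, -29.0, 115.0]
ft_force: [0.4, -0.3, -1.7]
position: [491.4, -29.4, 115.0]
ft_force: [1.2, 1.3, -1.6]
position: [491.4, -29.8, 115.1]
ft_force: [2.4, 4.9, -1.9]
t 20.87 pos [491.4 -29.8 115.1] tooly yaw -16.38 z [ 0.001  0.001 -1.   ] F [ 2.4  4.9 -1.9] open 49.1 g 62.5 j6 0.2
units [0.074 0.005 0.001]
spin units 0.0
```

```bash
python3 -m pendant '0.075 0.005 0 0;0 0 0 0'|grep -E 'pos|ft'; python3 -m pendant '0 0 0.06 0;0 0 0.03 0;0 0 0 0'|grep -E 'pos|ft';python3 -m pendant '0 0 0.04 0;0 0 0 0'|grep -E 'pos|ft';python3 -m pendant '0 0 0.03 0;0 0 0 0'|grep -E 'pos|ft'; python3 go.py 492.2 -27 100 -16.4
```

```text
position: [491.8, -27.2, 114.9]
ft_force: [-0.1, 0.4, -1.2]
position: [491.6, -27.4, 110.9]
ft_force: [-0.4, 0.3, -1.9]
position: [491.8, -27.4, 109.4]
ft_force: [-0.1, 0.2, -0.3]
position: [491.8, -27.4, 108.3]
ft_force: [-0.5, 0.2, -0.8]
t 21.62 pos [491.8 -27.4 108.3] tooly yaw -16.36 z [-0.  0. -1.] F [-0.5  0.2 -0.8] open 48.8 g 62.6 j6 0.21
units [0.012 0.006 0.208]
spin units 0.01
```

It is meshed (3 mm below the spline tops with no force). Down to the spacer.

```bash
python3 -m pendant '0.01 0 0.06 0;0 0 0.06 0;0 0 0 0'|grep -E 'pos|ft'; python3 -m pendant '0 0 0.06 0;0 0 0.06 0;0 0 0 0'|grep -E 'pos|ft';python3 -m pendant '0 0 0.06 0;0 0 0.04 0;0 0 0 0'|grep -E 'pos|ft'; python3 -m pendant '0 0 0.06 0;0 0 0 0' - 80|grep -E 'pos|ft'
```

```text
position: [491.8, -26.9, 103.2]
ft_force: [-0.3, -0.1, -1.7]
position: [491.8, -27.0, 98.4]
ft_force: [-0.7, -0.4, -0.9]
position: [491.8, -27.0, 94.6]
ft_force: [-1.1, 0.7, -1.5]
position: [492.1, -27.0, 92.6]
ft_force: [-1.0, 0.8, 4.7]
```

On the spacer at about 93, with the spring taking load. Now I press it home.

```bash
python3 -m pendant '0 0 0.05 0;0 0 0 0'|grep -E 'pos|ft'; python3 -m pendant '0 0 0.05 0;0 0 0 0'|grep -E 'pos|ft'; python3 -m pendant '0 0 0.05 0;0 0 0 0'|grep -E 'pos|ft'; python3 -m pendant '0 0 0.05 0;0 0 0 0'|grep -E 'pos|ft|force'
```

```text
position: [492.1, -27.0, 90.8]
ft_force: [-1.8, -1.4, 5.9]
position: [492.2, -27.0, 88.9]
ft_force: [-1.7, -0.7, 7.2]
position: [492.2, -27.0, 87.0]
ft_force: [-3.3, -0.8, 9.1]
position: [492.2, -27.0, 85.9]
ft_force: [-5.8, 0.4, 18.0]
gripper_force: 90.5
```

```bash
python3 -m pendant '0 -0.01 0.02 0;0 0 0 0;0 0 0 0'|grep -E 'pos|ft|force'
python3 - <<'E'
from h import *
im,d=snap('scene'); P=cloud('scene',d)
t=(np.hypot(P[...,0]-494,P[...,1]+29)<62)&(P[...,2]>70)&(P[...,2]<90)&(im.min(2)>60); Q=P[t]
h=Q[:,2]; print('disc top',np.histogram(h,np.arange(70,91,2)))
q=Q[(h>76)&(h<86)]; A=np.c_[q[:,:2]-[494,-29],np.ones(len(q))]; print('tilt',np.linalg.lstsq(A,q[:,2],rcond=None)[0])
cv2.imwrite('pics/final.png',cv2.resize(im[110:230,200:350],None,fx=5,fy=5,interpolation=cv2.INTER_CUBIC)[:,:,::-1])
E
```

```text
position: [492.2, -27.0, 85.8]
ft_force: [-6.3, -0.0, 26.2]
gripper_force: 92.0
disc top (array([ 16,  29,  24,  41, 126, 241,  61,   7,   6,   4]), array([70, 72, 74, 76, 78, 80, 82, 84, 86, 88, 90]))
tilt [-4.72685295e-03 -2.92538630e-03  8.04726324e+01]
```

View pics/final.png

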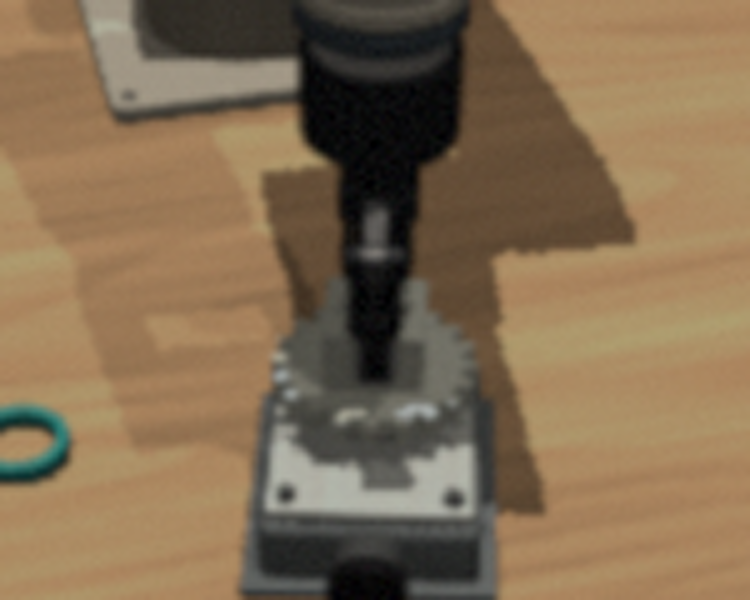

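The gear sits level on the unit (disc centre about (375,370)). Its top face is at 80 mm, which is what fully home should give, and the last push raised the force to 26 N with almost no movement, so the collar is on its stop.

```bash
python3 -c "
from station import robot
print(robot.close_job())"
```

```text
the job is handed in; nothing more can be done
None
```

The job is handed in: the spacer lies flat on the collar, and the four-slot gear is meshed and fully home, still held pressed down at about 26 N; the other gear and the bystanders were never touched.

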